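Close the denture cases with their own lids

ROBOT

A 6-joint arm with a two-finger parallel gripper is mounted at the origin on the work surface. World frame = base frame: x ahead of the robot, y to its left, z up, the work surface at z = 0. Lengths are in mm, angles in rad, forces in N, time in s.
With the tool pointing down it reaches from about 300 to 825 mm from the base axis. Payload 5.4 kg.
Tool frame: the origin (TCP) lies between the finger pads; the fingertips stand 17 mm ahead of it and the grasp point (between the pads) lies 2 mm behind it; z points along the fingers, y is the line along which they close (so a half turn about z gives the same grasp; the last joint's range is limited). The gripper opens to 92 mm and grips with 3 to 60 N. Pads are 20 mm wide; open, the fingers measure 128 mm over their backs; the gripper's body (75 mm by 189 mm) begins 69 mm behind the grasp point.
Start: joints at [1.051, 0.158, 1.597, -0, 1.386, -0.21], TCP at [175.309, 547.607, 231.601] pointing down, gripper open.
Joint ranges: [-2.91, 2.91], [-0.94, 2.29], [0.18, 2.7], [-1.29, 4.43], [0.17, 2.64], [-3, 3]. Speed limits (rad/s): [2.57, 2.57, 3.14, 3.14, 3.14, 3.14].

INTERFACE

Orientations are given as a unit quaternion [w, x, y, z].
In Python, from station import env gives the robot as it stands.
- The arm moves only by the tool steer_hand, called after "Call:" as name(argument=value, ...) on one line, values as JSON. Schema: {"type":"object","properties":{"steps":{"type":"array","items":{"type":"array","prefixItems":[{"type":"array","items":{"type":"number"},"minItems":3,"maxItems":3},{"type":"array","items":{"type":"number"},"minItems":3,"maxItems":3}],"minItems":2,"maxItems":2},"minItems":1,"maxItems":12},"jaw":{"type":"number"},"clamp_n":{"type":"number"},"only":{"type":"string"},"quiet":{"type":"boolean"},"lines":{"type":"string"}},"required":["steps"],"additionalProperties":false}. steps is a list of rows, 1 to 12 of them, each written [[dx, dy, dz], [rx, ry, rz]]: dx, dy, dz in mm, then a rotation vector rx, ry, rz in rad; each row shifts and turns the commanded pose from where the row before left it, along the tool's axes as they then stand; what a row does not reach is not made up. A row lasts 1/12 s, in which the tool goes at most 41.7 mm and 0.125 rad, less where a joint would pass 70% of its speed; a pose out of reach is approached as far as the arm can. jaw is the finger opening in mm, set as the call begins (left out keeps the last). The fingers move at their own pace and stop on an object; clamp_n is the grip in N (left out, the last holds). Time passes only in rows, so rows that do not move let the fingers close. The tool returns the time, the measured TCP pose, the force, the opening and the grip force at its end. only (a regular expression) keeps the lines of the reply that match it, lines (a string "A,B") keeps lines A to B, and quiet returns only ok. Input that does not fit is refused with a message, and nothing moves.
- env.observe(): the state, without advancing time (a new reading comes with each control period).
- env.read_camera(name): name is "side" or "top" or "wrist"; returns the picture (384x512x3 uint8, red, green, blue); there is no depth.
- env.camera_params(name): a dict with "vertical_fov" (degrees; the focal length in pixels is half the picture's height over the tangent of half this angle, whatever the lens; pixels are square), "cx", "cy" (the principal point, pixels), "k1" (the pictures are not rectified: a ray, as slopes to the right and down, at radius r is drawn at 1 + k1 r^2 times it, then the intrinsics apply), "view" (4x4, takes a point from world to camera coordinates). Camera axes: x right, y down, z forward; pixel columns grow to the right and rows downward; lengths in mm; the calibration is good to about 2 mm. A picture is of the moment at which its call begins: read the wrist's pose just before it. camera_params takes no time and is no camera call; for the wrist camera it gives the pose at the moment of the call.
- env.finish_job(): hands the job in; it is judged then, once.
The state is a dict: "time_s": time; "q": joint angles; "dq": joint speeds; "effort": joint torques, N m; "tool_pos": TCP position; "ee_rot": TCP orientation; "contact_force": force on the tool from outside, world axes, zero at the start; "wrist_torque": the same for the moment, N m; "opening": finger opening in mm; "grip_force": force on a finger pad.
Only numpy, scipy, OpenCV 4.12 (cv2) and the standard library are available. Lean on these libraries where they do the work, as an engineer would, in place of code of your own. Each camera call takes 0.05 s, during which the arm holds its last target. There are 200 camera calls.

TASK

Two denture cases stand open on the dental bench, one blue and one yellow, and three lids lie scattered about. Put on each open case the lid of its own colour, fully down all round, and let go, with both cases standing on the bench. Do not disturb the spare green lid or the other things on the bench.

Things in the scene. Friction and masses are not known exactly. Their poses are not given: they have to be found in the camera images.
- case_blue: open blue denture case, loose, with a pink denture fixed in it below the rim. Outer 86 (x) x 70 (y) x 40 (z) mm, walls 3 mm. Origin: centre of its underside, z up. Any lid fits it with 3.5 mm play each side, either way round (half turn): fully down, the lid's origin is 32 mm above the case's and their x axes are parallel. About 180 g.
- case_yellow: open yellow denture case, loose, with a pink denture fixed in it below the rim. Outer 86 (x) x 70 (y) x 40 (z) mm, walls 3 mm. Origin: centre of its underside, z up. Any lid fits it with 3.5 mm play each side, either way round (half turn): fully down, the lid's origin is 32 mm above the case's and their x axes are parallel. About 180 g.
- lid_blue: blue plastic lift-off lid, skirt down. Outer 98 (x) x 82 (y) mm; skirt 8 mm deep, inside 93 x 77 mm; top plate 8 to 11 mm up; on it a central grip bar 60 mm long (along x), 14 mm wide (y), from 11 to 29 mm up. Origin: centre of the skirt's underside; z up. About 40 g. 
- lid_yellow: yellow plastic lift-off lid, skirt down. Outer 98 (x) x 82 (y) mm; skirt 8 mm deep, inside 93 x 77 mm; top plate 8 to 11 mm up; on it a central grip bar 60 mm long (along x), 14 mm wide (y), from 11 to 29 mm up. Origin: centre of the skirt's underside; z up. About 40 g. 
- lid_green: green plastic lift-off lid, skirt down. Outer 98 (x) x 82 (y) mm; skirt 8 mm deep, inside 93 x 77 mm; top plate 8 to 11 mm up; on it a central grip bar 60 mm long (along x), 14 mm wide (y), from 11 to 29 mm up. Origin: centre of the skirt's underside; z up. About 40 g. Spare: no open case of this colour.
- case_red: bystander: a red denture case already closed with its red lid, one heavy loose piece 98 x 82 x 61 mm; origin at the centre of its underside
- jar: bystander: white jar with blue cap, 72 mm diameter, 75 mm tall; origin at the centre of its underside
- dropper: bystander: small amber bottle with black cap, 32 mm diameter, 70 mm tall; origin at the centre of its underside
- bowl: bystander: green mixing bowl, 110 mm across, 60 mm tall; origin at the centre of its underside
- cast: bystander: beige stone cast of a dental arch, 70 x 65 x 31 mm (ivory tooth tips to 35 mm); origin at the centre of its underside

How it is judged:
By the outcome, as a careful person would: the job done as asked, in the order asked, and still so for the second after the job is handed in, with the robot touching nothing.
It also fails if it takes over 58 s, if anything falls off the work surface, if the arm or the gripper's body presses on something with over 40 N, if the wrist force passes 120 N, or if a joint passes its speed limit or range.

## Working session

There is one attempt and no reset: what is moved stays moved. The work goes in short steps, Python scripts to look and compute and a tool call to move; the robot and the scene stay as the last step left them, time stands still between calls to the robot, and variables do not carry over. Pictures are saved under pics/ and viewed, at most 10 in all, crops included, and the job is handed in when it is done.

```bash
ls; mkdir -p pics; python3 - <<'E'
from station import env
import cv2
for n in("top","side"):
    im=env.read_camera(n); cv2.imwrite(f"pics/{n}0.png",im[:,:,::-1])
    p=env.camera_params(n); print({k:(v if k!="view" else [[round(float(x),4) for x in r] for r in v]) for k,v in p.items()})
print(env.observe())
E
```

```text
pics
station.py
{'vertical_fov': 49.57394477142137, 'cx': 253.71482135478524, 'cy': 185.76303199950755, 'k1': -0.10139773342659988, 'view': [[-0.0103, -0.9999, 0.0092, 34.5138], [-0.9915, 0.009, -0.1296, 505.268], [0.1295, -0.0104, -0.9915, 1273.451], [0.0, 0.0, 0.0, 1.0]]}
{'vertical_fov': 54.334435366745325, 'cx': 251.75931419780858, 'cy': 191.82517260655447, 'k1': 0.010407973352715988, 'view': [[0.7347, -0.6784, -0.0018, -370.193], [-0.4473, -0.4824, -0.7531, 293.5416], [0.5101, 0.5541, -0.6579, 966.5593], [0.0, 0.0, 0.0, 1.0]]}
{'time_s': 0.1, 'q': array([ 1.05091703e+00,  1.58975231e-01,  1.59810090e+00, -3.91124812e-05,
        1.38619879e+00, -2.10132381e-01]), 'dq': array([ 2.77333376e-04, -1.62294446e-03, -3.29653511e-03,  4.72692548e-04,
        5.48483212e-05, -4.03992499e-04]), 'effort': array([ 7.43743567e-04, -3.86504459e+01, -3.22959924e+01,  7.03059230e-02,
        3.39612993e-02, -6.02035107e-05]), 'tool_pos': array([175.04601907, 547.14276871, 230.72612523]), 'ee_rot': array([-2.82293347e-04,  1.54251456e-01,  9.88031265e-01, -7.92585879e-04]), 'contact_force': array([-0.76362875, -0.04741014, -0.38494045]), 'wrist_torque': array([-0.04865574,  0.00476612, -0.02644506]), 'grip_force': 0.0, 'opening': 92.33185253180234}
```

View pics/top0.png

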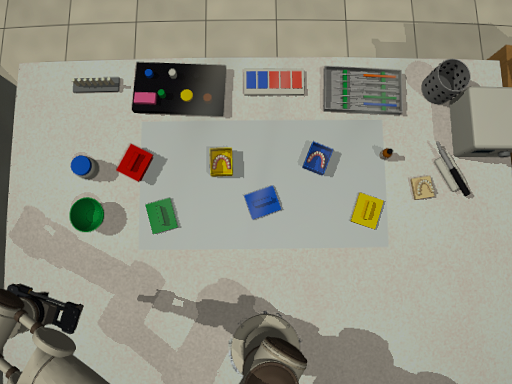

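View pics/side0.png

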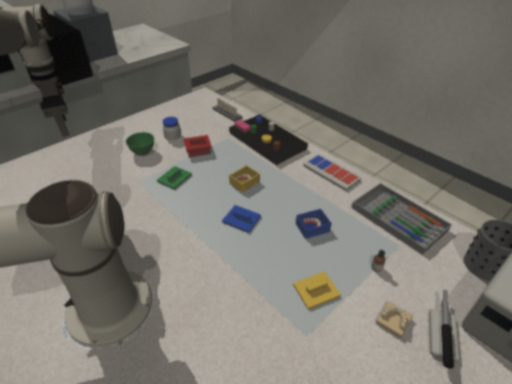

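```bash
cat > h.py <<'E'
from station import env
import cv2, numpy as np
from scipy.spatial.transform import Rotation as R
def cast(p, uv, z):
    f=192/np.tan(np.radians(p["vertical_fov"]/2)); K=np.array([[f,0,p["cx"]],[0,f,p["cy"]],[0,0,1]])
    s=cv2.undistortPoints(np.float64(uv).reshape(-1,1,2),K,np.array([p["k1"],0,0,0.])).reshape(-1,2)
    V=np.array(p["view"]); d=np.c_[s,np.ones(len(s))]@V[:3,:3]; c=-V[:3,:3].T@V[:3,3]
    return (c+d*((z-c[2])/d[:,2])[:,None])[:,:2]
HUE={"blue":(105,125),"yellow":(20,32),"green":(45,80)}
def blobs(im,col,amin=150,s=110,v=40):
    h=cv2.cvtColor(im,cv2.COLOR_RGB2HSV); lo,hi=HUE[col]
    m=cv2.inRange(h,(lo,s,v),(hi,255,255)); m=cv2.morphologyEx(m,cv2.MORPH_CLOSE,np.ones((3,3)))
    cs=cv2.findContours(m,cv2.RETR_EXTERNAL,cv2.CHAIN_APPROX_NONE)[0]
    return [c for c in cs if cv2.contourArea(c)>amin]
def rect(p,c,z):
    (x,y),(w,h),a=cv2.minAreaRect(np.float32(cast(p,c[:,0,:],z)))
    if w<h: w,h,a=h,w,a+90
    return np.round([x,y,w,h,(a+90)%180-90],1)  # angle of long axis, deg
def shot(n,name):
    p=env.camera_params(n); im=env.read_camera(n); cv2.imwrite(f"pics/{name}.png",im[:,:,::-1]); return p,im
def tool():
    o=env.observe(); q=o["ee_rot"]; M=R.from_quat(q[[1,2,3,0]]).as_matrix(); return o["tool_pos"],M
def rel(target, yaw_deg):
    """moves in the tool axes to target xyz, and turn about tool z so tool y lies along yaw (mod 180)"""
    t,M=tool(); d=M.T@(np.array(target)-t); a=np.degrees(np.arctan2(M[1,1],M[0,1]))
    dy=(yaw_deg-a+90)%180-90; print("d",d.round(1),"rz",round(-np.radians(dy),3),"yaw now",a.round(1),"tilt",M[2].round(3), "q6",env.observe()["q"][5].round(2))
E
python3 - <<'E'
from h import *
for n in("top",):
    p,im=shot(n,"t1"); V=p["view"]; print(-V[:3,:3].T@V[:3,3])
    for c in HUE:
        for b in blobs(im,c):
            M=cv2.moments(b); print(c,[round(M["m10"]/M["m00"]),round(M["m01"]/M["m00"])],"z11",rect(p,b,11),"z40",rect(p,b,40))
p=env.camera_params("wrist"); print(p); V=p["view"]; t,M=tool(); print("cam in tool",M.T@(-V[:3,:3].T@V[:3,3]-t),(M.T@V[:3,:3].T).round(3))
E
```

```text
[ 336.41479988   43.22071617 1327.8258767 ]
blue [262, 202] z11 [455.8   2.8  97.   81.  -71.3] z40 [453.2   3.7  94.9  79.3 -71.3]
blue [81, 165] z11 [582.  592.6  68.4  59.7  89.3] z40 [576.6 580.5  66.9  58.4  89.3]
blue [317, 158] z11 [ 596.8 -177.8   92.5   72.5  -22.6] z40 [ 591.1 -172.9   90.5   70.9  -22.6]
blue [257, 79] z11 [866.8  14.7  66.7  56.4  89.6] z40 [855.2  15.4  65.2  55.2  89.6]
yellow [367, 210] z11 [ 425.9 -332.1   98.4   83.   -19.5] z40 [ 423.9 -323.9   96.2   81.1  -19.5]
yellow [221, 162] z11 [5.885e+02 1.339e+02 9.460e+01 7.090e+01 3.000e-01] z40 [5.829e+02 1.319e+02 9.250e+01 6.940e+01 3.000e-01]
green [161, 215] z11 [416.4 324.5  96.6  81.1  15.5] z40 [414.6 318.3  94.5  79.3  15.5]
green [86, 214] z11 [422.  567.4 109.8 109.4   1.8] z40 [420.1 555.9 107.4 107.    1.8]
{'vertical_fov': 60.14502379841126, 'cx': 252.74433455542263, 'cy': 197.3328444029889, 'k1': 0.032724277869569676, 'view': array([[ 3.05449285e-01,  9.52206802e-01, -1.71472386e-03,
        -5.73136242e+02],
       [ 9.21128069e-01, -2.95022546e-01,  2.53938530e-01,
        -2.85051741e+01],
       [ 2.41296114e-01, -7.91448228e-02, -9.67218839e-01,
         3.89449603e+02],
       [ 0.00000000e+00,  0.00000000e+00,  0.00000000e+00,
         1.00000000e+00]])}
cam in tool [  70.95459256   -0.91812041 -152.05541266] [[-0.001 -0.967 -0.254]
 [ 1.    -0.001 -0.   ]
 [ 0.    -0.254  0.967]]
```

```bash
python3 -c "
from h import *
rel([455.8,2.8,170],18.7)"
```

```text
d [-433.3 -432.8   61.4] rz 0.935 yaw now 72.2 tilt [ 0.    -0.001 -1.   ] q6 -0.21
```

Call:
steer_hand(steps=[[[-29, -29, 5], [0, 0, 0]], [[-29, -29, 5], [0, 0, 0]], [[-29, -29, 5], [0, 0, 0]], [[-29, -29, 5], [0, 0, 0]], [[-29, -29, 5], [0, 0, 0]], [[-29, -29, 5], [0, 0, 0]], [[-29, -29, 5], [0, 0, 0]], [[-29, -29, 5], [0, 0, 0]], [[-29, -29, 5], [0, 0, 0]], [[-29, -29, 5], [0, 0, 0]], [[-29, -29, 5], [0, 0, 0]], [[-29, -29, 5], [0, 0, 0]]], jaw=40)

```text
time_s: 1.15
tool_pos: [401.0, 108.1, 171.4]
ee_rot: [0.0, 0.154, 0.988, 0.0]
contact_force: [1.2, 0.4, 0.9]
opening: 39.9
grip_force: 0.0
```

Call:
steer_hand(steps=[[[-29, -29, 1], [0, 0, 0]], [[-29, -29, 0], [0, 0, 0]], [[-27, -27, 0], [0, 0, 0]], [[0, 0, 0], [0, 0, 0.125]], [[0, 0, 0], [0, 0, 0.125]], [[0, 0, 0], [0, 0, 0.125]], [[0, 0, 0], [0, 0, 0.125]], [[0, 0, 0], [0, 0, 0.125]], [[0, 0, 0], [0, 0, 0.125]], [[0, 0, 0], [0, 0, 0.125]], [[0, 0, 0], [0, 0, 0.06]], [[0, 0, 0], [0, 0, 0]]])

```text
time_s: 2.15
tool_pos: [455.5, 3.3, 170.3]
ee_rot: [-0.0, 0.584, 0.812, -0.0]
contact_force: [-0.5, -0.1, -0.0]
opening: 39.6
grip_force: 0.0
```

```bash
python3 - <<'E'
from h import *
p,im=shot("wrist","w1")
for b in blobs(im,"blue",1500): print(rect(p,b,11),b[:,0].min(0),b[:,0].max(0))
rel([455.8,2.8,30],18.7)
E
```

```text
[ 567.8 -170.7   61.    51.    24.5] [272 343] [328 383]
[456.7   2.8  97.5  80.9 -71. ] [211 135] [297 234]
d [ -0.6   0.2 140.4] rz 0.001 yaw now 18.8 tilt [ 0. -0. -1.] q6 -0.59
```

View pics/w1.png

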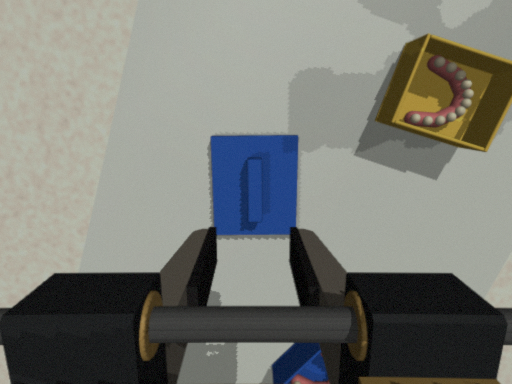

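Call:
steer_hand(steps=[[[-0.9, 1.1, 30], [0, 0, 0]], [[0, 0, 30], [0, 0, 0]], [[0, 0, 30], [0, 0, 0]], [[0, 0, 25], [0, 0, 0]], [[0, 0, 14], [0, 0, 0]], [[0, 0, 10.5], [0, 0, 0]], [[0, 0, 0], [0, 0, 0]]], jaw=40)

```text
time_s: 2.78
tool_pos: [456.4, 2.9, 29.8]
ee_rot: [-0.001, 0.582, 0.813, -0.0]
contact_force: [0.6, -0.3, -0.3]
opening: 40.0
grip_force: 0.0
```

Call:
steer_hand(steps=[[[0, 0, 0], [0, 0, 0]], [[0, 0, 0], [0, 0, 0]], [[0, 0, 0], [0, 0, 0]], [[0, 0, 0], [0, 0, 0]], [[0, 0, 0], [0, 0, 0]], [[0, 0, 0], [0, 0, 0]]], jaw=4, clamp_n=20)

```text
time_s: 3.28
tool_pos: [457.6, 2.6, 31.8]
ee_rot: [0.001, 0.583, 0.813, 0.0]
contact_force: [-1.4, 0.1, 4.1]
opening: 13.6
grip_force: 20.0
```

Call:
steer_hand(steps=[[[0, 0, -10], [0, 0, 0]], [[0, 0, -30], [0, 0, 0]], [[0, 0, -35], [0, 0, 0]], [[0, 0, -35], [0, 0, 0]], [[0, 0, -30], [0, 0, 0]], [[-34, 17.75, 0], [0, 0, 0]], [[-34, 17.75, 0], [0, 0, 0]], [[-34, 17.75, 0], [0, 0, 0]], [[-34, 17.75, 0], [0, 0, 0]], [[-34, 17.75, 0], [0, 0, 0]], [[-34, 17.75, 0], [0, 0, 0]], [[-34, 17.75, 0], [0, 0, 0]]])

```text
time_s: 4.28
tool_pos: [651.8, -184.2, 171.4]
ee_rot: [-0.0, 0.583, 0.812, -0.0]
contact_force: [0.8, 0.1, -0.6]
opening: 13.9
grip_force: 20.0
```

Call:
steer_hand(steps=[[[-34, 17.75, 0], [0, 0, 0]], [[0, 0, 0], [0, 0, -0.12]], [[0, 0, 0], [0, 0, -0.12]], [[0, 0, 0], [0, 0, -0.12]], [[0, 0, 0], [0, 0, -0.12]], [[0, 0, 0], [0, 0, -0.12]], [[0, 0, 0], [0, 0, -0.12]], [[0, 0, 0], [0, 0, -0.12]], [[0, 0, 0], [0, 0, 0]], [[0, 0, 0], [0, 0, 0]]])

```text
time_s: 5.12
tool_pos: [678.5, -209.4, 171.4]
ee_rot: [-0.0, 0.203, 0.979, 0.0]
contact_force: [-0.4, 1.0, 0.1]
opening: 14.0
grip_force: 20.0
```

```bash
python3 - <<'E'
from h import *
p,im=shot("wrist","w2"); t,M=tool()
for b in blobs(im,"blue",1000):
    z=t[2]-31.5+12; print("z40",rect(p,b,40),"hand",rect(p,b,z),b[:,0].min(0),b[:,0].max(0))
print(t)
rel([591,-173,90],67.4)
E
```

```text
z40 [ 712.7 -225.3  148.2  131.9  -23.4] hand [ 673.4 -208.3   89.7   79.9  -23.4] [176 152] [330 306]
z40 [ 595.9 -176.5   84.9   69.   -22.8] hand [ 602.7 -178.7   51.4   41.8  -22.8] [206  29] [294 140]
[ 678.51399022 -209.39004178  171.32270171]
d [94.8 -1.3 81.3] rz -0.014 yaw now 66.6 tilt [ 0.  0. -1.] q6 -1.63
```

View pics/w2.png

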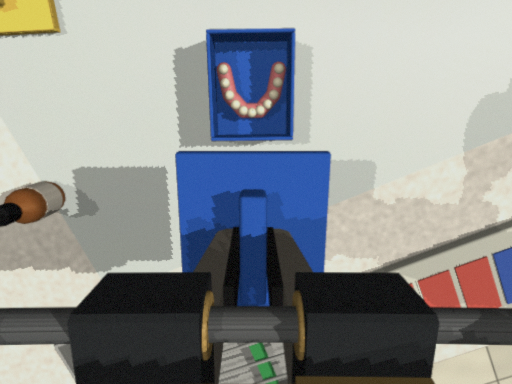

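```bash
python3 - <<'E'
from h import *
p=env.camera_params("wrist"); im=cv2.imread("pics/w2.png")[:,:,::-1]; t,M=tool()
b=max(blobs(im,"blue",1000),key=lambda b:b[:,0,1].max())[:,0].astype(float)
e=b[b[:,1]<b[:,1].min()+3]
for z in (t[2]-31,t[2]-20):
    for nm,s in(("front",e[(e[:,0]>190)&(e[:,0]<315)]),("left",b[(b[:,0]<185)&(b[:,1]>165)&(b[:,1]<250)]),("right",b[(b[:,0]>322)&(b[:,1]>165)&(b[:,1]<250)])):
        w=cast(p,s,z); q=(np.c_[w,np.full(len(w),z)]-t)@M; print(round(z),nm,q[:,:2].mean(0).round(1), np.polyfit(q[:,1],q[:,0],1)[0].round(3) if nm=="front" else np.polyfit(q[:,0],q[:,1],1)[0].round(3))
E
```

```text
140 front [48.5 -1.1] -0.001
140 left [ 16.4 -43.3] -0.001
140 right [16.4 41.3] 0.002
151 front [49.9 -1.1] -0.001
151 left [ 19.7 -40.7] -0.001
151 right [19.7 38.8] 0.002
```

```bash
python3 -c "
from h import *
rel([595.7,-175.1,85],67.2)"
```

```text
d [89.6 -1.4 86.3] rz -0.01 yaw now 66.6 tilt [ 0.  0. -1.] q6 -1.63
```

Call:
steer_hand(steps=[[[30, -1.4, 0], [0, 0, -0.01]], [[30, 0, 0], [0, 0, 0]], [[29.6, 0, 0], [0, 0, 0]], [[0, 0, 30], [0, 0, 0]], [[0, 0, 30], [0, 0, 0]], [[0, 0, 20], [0, 0, 0]], [[0, 0, 6], [0, 0, 0]], [[0, 0, 0], [0, 0, 0]]])

```text
time_s: 5.83
tool_pos: [594.1, -175.3, 83.2]
ee_rot: [-0.002, 0.197, 0.98, 0.001]
contact_force: [-0.3, 0.1, -0.9]
opening: 14.1
grip_force: 20.0
```

```bash
python3 -c "
from h import *
rel([595.7,-175.1,85],67.2)"
```

```text
d [-1.4  0.8 -1.8] rz 0.002 yaw now 67.3 tilt [ 0.004  0.    -1.   ] q6 -1.66
```

Call:
steer_hand(steps=[[[0, 0, 2], [0, 0, 0]], [[0, 0, 3], [0, 0, 0]], [[0, 0, 0], [0, 0, 0]], [[0, 0, 0], [0, 0, 0]]])

```text
time_s: 6.17
tool_pos: [596.2, -176.4, 81.2]
ee_rot: [0.001, 0.196, 0.981, -0.0]
contact_force: [-0.2, -0.6, -0.3]
opening: 14.0
grip_force: 20.0
```

```bash
python3 -c "
from h import *
rel([595.7,-175.1,75],67.2)"
```

```text
d [1.  1.  6.2] rz 0.003 yaw now 67.4 tilt [-0.002 -0.    -1.   ] q6 -1.66
```

Call:
steer_hand(steps=[[[0.3, 0.5, 4], [0, 0, 0]], [[0, 0, 4], [0, 0, 0]], [[0, 0, 3], [0, 0, 0]], [[0, 0, 2], [0, 0, 0]], [[0, 0, 2], [0, 0, 0]], [[0, 0, 0], [0, 0, 0]], [[0, 0, 0], [0, 0, 0]]])

```text
time_s: 6.75
tool_pos: [595.3, -175.4, 64.9]
ee_rot: [-0.0, 0.196, 0.981, 0.0]
contact_force: [0.3, -0.8, -0.4]
opening: 13.1
grip_force: 20.0
```

Call:
steer_hand(steps=[[[0, 0, 1], [0, 0, 0]], [[0, 0, 1], [0, 0, 0]], [[0, 0, 0], [0, 0, 0]], [[0, 0, 0], [0, 0, 0]]])

```text
time_s: 7.08
tool_pos: [595.7, -175.6, 63.8]
ee_rot: [0.0, 0.196, 0.981, -0.0]
contact_force: [-1.1, 1.2, 3.8]
opening: 14.1
grip_force: 20.0
```

Call:
steer_hand(steps=[[[0, 0, 0], [0, 0, 0]], [[0, 0, 0], [0, 0, 0]], [[0, 0, 0], [0, 0, 0]], [[0, 0, 0], [0, 0, 0]], [[0, 0, 0], [0, 0, 0]]], jaw=40)

```text
time_s: 7.5
tool_pos: [595.3, -175.4, 62.9]
ee_rot: [-0.0, 0.196, 0.981, 0.0]
contact_force: [0.6, -0.3, 0.0]
opening: 39.9
grip_force: 0.0
```

Call:
steer_hand(steps=[[[0, 0, -15], [0, 0, 0]], [[0, 0, -30], [0, 0, 0]], [[0, 0, -35], [0, 0, 0]], [[0, 0, -30], [0, 0, 0]], [[16, -35, 0], [0, 0, 0]], [[16, -35, 0], [0, 0, 0]], [[16, -35, 0], [0, 0, 0]], [[16, -35, 0], [0, 0, 0]], [[16, -35, 0], [0, 0, 0]], [[16, -35, 0], [0, 0, -0.055]], [[0, 0, 0], [0, 0, 0]], [[0, 0, 0], [0, 0, 0]]])

```text
time_s: 8.5
tool_pos: [425.0, -333.5, 173.2]
ee_rot: [0.0, 0.171, 0.985, 0.0]
contact_force: [0.2, -1.2, -0.3]
opening: 40.0
grip_force: 0.0
```

```bash
python3 - <<'E'
from h import *
p,im=shot("wrist","w3")
for b in blobs(im,"yellow",1500): print(rect(p,b,11),b[:,0].min(0),b[:,0].max(0))
p,im=shot("top","t3"); q,s=shot("side","s3")
for b in blobs(im,"blue",400): print("blue top z40",rect(p,b,40))
cv2.imwrite("pics/c3.png",np.hstack([cv2.resize(im[120:220,250:384],(400,300)),cv2.resize(s[180:280,250:384],(400,300))])[:,:,::-1])
rel([425.9,-332.1,31],70.5)
E
```

```text
[ 425.8 -333.4   96.5   81.2  -19.6] [211 136] [297 233]
blue top z40 [ 593.5 -175.3   98.4   81.7  -23. ]
d [  0.7  -0.9 142.1] rz 0.001 yaw now 70.6 tilt [-0.  0. -1.] q6 -2.12
```

View pics/c3.png

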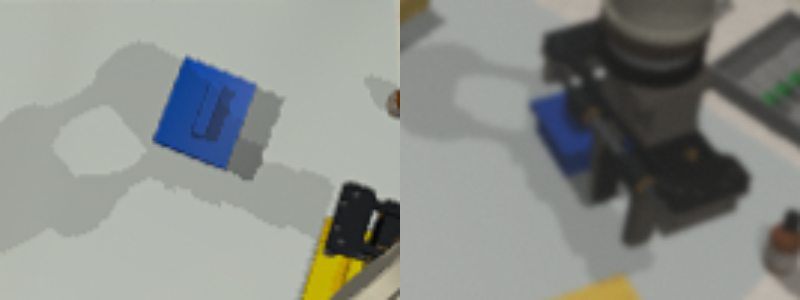

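View pics/w3.png

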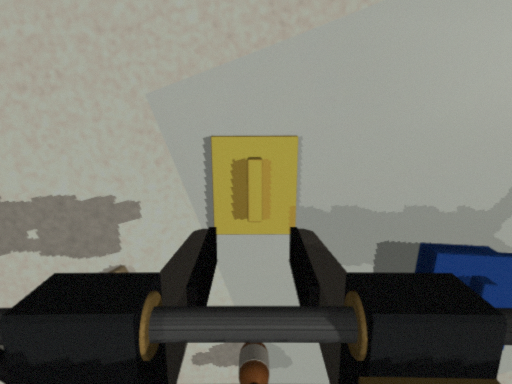

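Call:
steer_hand(steps=[[[0.6, 0, 30], [0, 0, 0]], [[0, 0, 30], [0, 0, 0]], [[0, 0, 30], [0, 0, 0]], [[0, 0, 25], [0, 0, 0]], [[0, 0, 15], [0, 0, 0]], [[0, 0, 10], [0, 0, 0]], [[0, 0, 0], [0, 0, 0]], [[0, 0, 0], [0, 0, 0]]], jaw=40)

```text
time_s: 9.32
tool_pos: [426.2, -331.7, 33.3]
ee_rot: [0.0, 0.168, 0.986, 0.0]
contact_force: [0.6, -0.4, 0.5]
opening: 39.9
grip_force: 0.0
```

Call:
steer_hand(steps=[[[0, 0, 1], [0, 0, 0]], [[0, 0, 0], [0, 0, 0]], [[0, 0, 0], [0, 0, 0]], [[0, 0, 0], [0, 0, 0]], [[0, 0, 0], [0, 0, 0]], [[0, 0, 0], [0, 0, 0]]], jaw=4, clamp_n=20)

```text
time_s: 9.82
tool_pos: [425.9, -332.6, 32.9]
ee_rot: [0.001, 0.169, 0.986, -0.0]
contact_force: [-0.2, 0.0, 4.1]
opening: 13.7
grip_force: 20.0
```

Call:
steer_hand(steps=[[[0, 0, -10], [0, 0, 0]], [[0, 0, -30], [0, 0, 0]], [[0, 0, -35], [0, 0, 0]], [[0, 0, -35], [0, 0, 0]], [[0, 0, -28], [0, 0, 0]], [[-6, 37.3, 0], [0, 0, 0]], [[-6, 37.3, 0], [0, 0, 0]], [[-6, 37.3, 0], [0, 0, 0]], [[-6, 37.3, 0], [0, 0, 0]], [[-6, 37.3, 0], [0, 0, 0]], [[-6, 37.3, 0], [0, 0, 0]], [[-6, 37.3, 0], [0, 0, 0]]])

```text
time_s: 10.82
tool_pos: [552.5, -98.2, 170.7]
ee_rot: [0.0, 0.169, 0.986, -0.0]
contact_force: [1.0, -0.7, 0.4]
opening: 13.4
grip_force: 20.0
```

Call:
steer_hand(steps=[[[-6, 37.3, 0], [0, 0, 0]], [[-6, 37.3, 0], [0, 0, 0]], [[-6, 37.3, 0], [0, 0, 0]], [[-6, 37.3, 0], [0, 0, 0]], [[-6, 37.3, 0], [0, 0, 0]], [[-6, 37.3, 0], [0, 0, 0]], [[-6, 37.3, 0], [0, 0, 0]], [[0, 0, 0], [0, 0, -0.115]], [[0, 0, 0], [0, 0, -0.115]], [[0, 0, 0], [0, 0, -0.115]], [[0, 0, 0], [0, 0, 0]], [[0, 0, 0], [0, 0, 0]]])

```text
time_s: 11.82
tool_pos: [678.5, 132.1, 170.3]
ee_rot: [-0.0, -0.001, 1.0, -0.0]
contact_force: [-0.4, 0.3, -0.7]
opening: 13.6
grip_force: 20.0
```

```bash
python3 - <<'E'
from h import *
p,im=shot("wrist","w4"); t,M=tool()
bs=blobs(im,"yellow",1000)
for b in bs: print("z40",rect(p,b,40),b[:,0].min(0),b[:,0].max(0))
b=max(bs,key=lambda b:b[:,0,1].max())[:,0].astype(float); r=b[:,1].min(); l,h=b[:,0].min(),b[:,0].max()
z=t[2]-32
for s in (b[(b[:,1]<r+3)&(b[:,0]>l+14)&(b[:,0]<h-14)],b[(b[:,0]<l+9)&(b[:,1]>r+13)&(b[:,1]<250)],b[(b[:,0]>h-9)&(b[:,1]>r+13)&(b[:,1]<250)]):
    w=cast(p,s,z); print(((np.c_[w,np.full(len(w),z)]-t)@M)[:,:2].mean(0).round(1))
print(t); rel([583,132,85],90.3)
E
```

```text
z40 [7.159e+02 1.319e+02 1.468e+02 1.322e+02 1.000e-01] [177 153] [329 306]
z40 [586.6 132.7  84.8  69.1   1.3] [210  24] [298 137]
[48.3 -0.8]
[ 16.3 -43.2]
[16.2 41.4]
[678.56973072 132.02375687 170.31280653]
d [95.6  0.2 85.3] rz -0.003 yaw now 90.1 tilt [ 0. -0. -1.] q6 -1.55
```

View pics/w4.png

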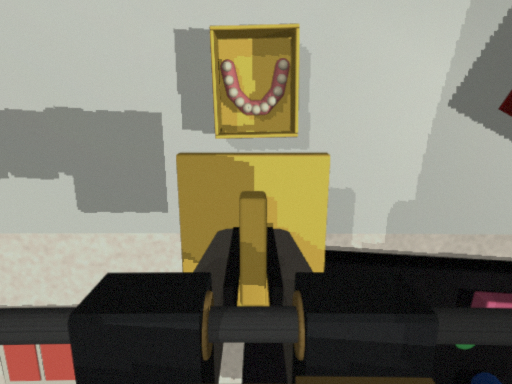

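Call:
steer_hand(steps=[[[31, 1.5, 0], [0, 0, 0]], [[31, 0, 0], [0, 0, 0]], [[30.5, 0, 0], [0, 0, -0.017]], [[0, 0, 30], [0, 0, 0]], [[0, 0, 30], [0, 0, 0]], [[0, 0, 20], [0, 0, 0]], [[0, 0, 8], [0, 0, 0]], [[0, 0, 0], [0, 0, 0]], [[0, 0, 0], [0, 0, 0]]])

```text
time_s: 12.62
tool_pos: [586.7, 133.1, 82.9]
ee_rot: [0.0, -0.01, 1.0, 0.0]
contact_force: [0.6, 0.1, 0.5]
opening: 13.6
grip_force: 20.0
```

```bash
python3 -c "
from h import *
rel([586.1,133.5,65],91.1)"
```

```text
d [ 0.6  0.4 17.9] rz 0.002 yaw now 91.2 tilt [-0.001  0.    -1.   ] q6 -1.57
```

Call:
steer_hand(steps=[[[0, 0, 4], [0, 0, 0]], [[0, 0, 4], [0, 0, 0]], [[0, 0, 4], [0, 0, 0]], [[0, 0, 3], [0, 0, 0]], [[0, 0, 2], [0, 0, 0]], [[0, 0, 0], [0, 0, 0]], [[0, 0, 0], [0, 0, 0]]])

```text
time_s: 13.2
tool_pos: [586.3, 133.2, 65.1]
ee_rot: [0.0, -0.011, 1.0, -0.0]
contact_force: [1.0, -0.5, -0.7]
opening: 13.5
grip_force: 20.0
```

Call:
steer_hand(steps=[[[0, 0, 1], [0, 0, 0]], [[0, 0, 1], [0, 0, 0]], [[0, 0, 0], [0, 0, 0]], [[0, 0, 0], [0, 0, 0]]])

```text
time_s: 13.53
tool_pos: [586.4, 133.2, 64.9]
ee_rot: [0.0, -0.011, 1.0, -0.0]
contact_force: [-4.3, -0.8, 10.7]
opening: 14.2
grip_force: 20.0
```

Call:
steer_hand(steps=[[[0, 0, 0], [0, 0, 0]], [[0, 0, 0], [0, 0, 0]], [[0, 0, 0], [0, 0, 0]], [[0, 0, 0], [0, 0, 0]], [[0, 0, 0], [0, 0, 0]]], jaw=40)

```text
time_s: 13.95
tool_pos: [586.0, 133.2, 62.8]
ee_rot: [-0.0, -0.011, 1.0, 0.0]
contact_force: [1.5, 0.5, -0.1]
opening: 39.8
grip_force: 0.0
```

Call:
steer_hand(steps=[[[0, 0, -15], [0, 0, 0]], [[0, 0, -30], [0, 0, 0]], [[0, 0, -35], [0, 0, 0]], [[0, 0, -30], [0, 0, 0]], [[0, 0, -30], [0, 0, 0]], [[35, 0, 0], [0, 0, 0]], [[35, 0, 0], [0, 0, 0]], [[35, 0, 0], [0, 0, 0]], [[35, 0, 0], [0, 0, 0]], [[35, 0, 0], [0, 0, 0]], [[0, 0, 0], [0, 0, 0]], [[0, 0, 0], [0, 0, 0]]])

```text
time_s: 14.95
tool_pos: [410.1, 129.4, 202.9]
ee_rot: [0.0, -0.011, 1.0, 0.0]
contact_force: [0.5, 0.7, 0.6]
opening: 40.3
grip_force: 0.0
```

```bash
python3 - <<'E'
from h import *
p,im=shot("side","s5")
cv2.imwrite("pics/c5.png",cv2.resize(im[150:250,215:348],(798,600),interpolation=cv2.INTER_CUBIC)[:,:,::-1])
p,t=shot("top","t5")
for c in("yellow","blue","green"):
    for b in blobs(t,c,400): print(c,"z40",rect(p,b,40),"z11",rect(p,b,11))
E
```

```text
yellow z40 [5.861e+02 1.320e+02 9.950e+01 8.170e+01 3.000e-01] z11 [5.917e+02 1.340e+02 1.017e+02 8.360e+01 3.000e-01]
blue z40 [ 594.  -175.5   99.    81.8  -22.7] z11 [ 599.8 -180.4  101.2   83.7  -22.7]
green z40 [414.4 318.6  94.6  78.1  15.1] z11 [416.2 324.8  96.7  79.8  15.1]
green z40 [420.1 555.9 107.4 107.    1.8] z11 [422.  567.4 109.8 109.4   1.8]
```

View pics/c5.png

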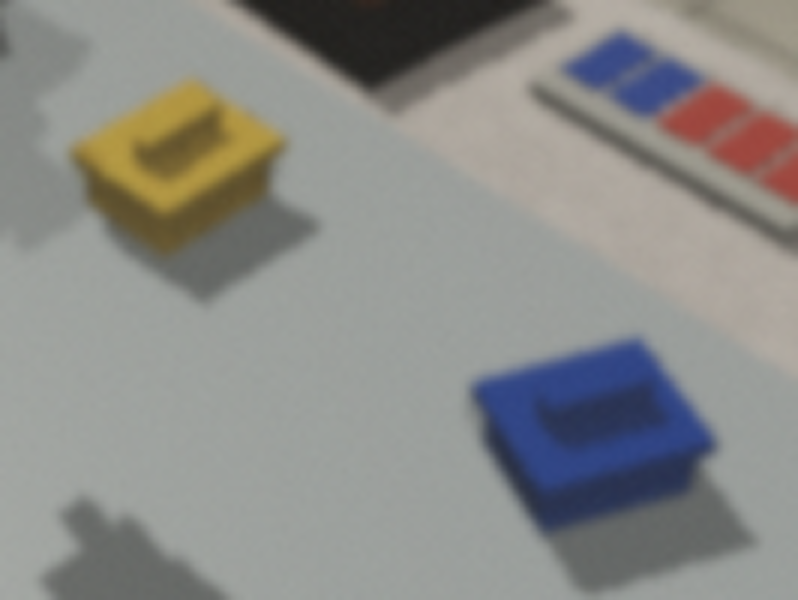

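View pics/t5.png

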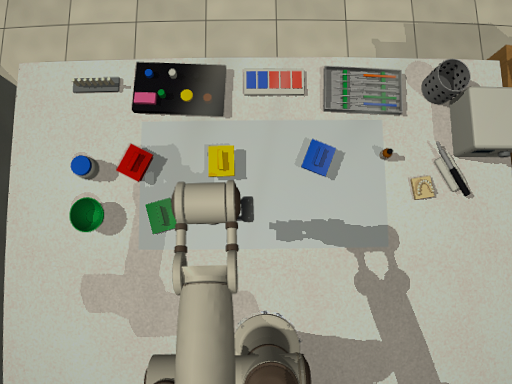

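```bash
python3 - <<'E'
from h import *
p=env.camera_params("side"); im=cv2.imread("pics/s5.png")[:,:,::-1]; im=np.ascontiguousarray(im)
q=env.camera_params("top"); t=np.ascontiguousarray(cv2.imread("pics/t5.png")[:,:,::-1])
for c in("yellow","blue"):
    for v in (120,140):
        for b in blobs(im,c,200,100,v):
            r=rect(p,b,43)
            if 500<r[0]<650 and r[1]>-300: print("side",c,v,r)
    for b in blobs(t,c,400): print("top",c,rect(q,b,43))
E
```

```text
side yellow 120 [585.9 127.1  98.9  84.1   1.1]
side yellow 140 [587.2 129.4  96.3  80.    0.7]
top yellow [5.855e+02 1.318e+02 9.930e+01 8.160e+01 3.000e-01]
side blue 120 [ 595.7 -177.3   94.6   76.6  -22.8]
top blue [ 593.4 -175.    98.8   81.6  -22.7]
```

```bash
python3 -c "
from station import env
print(env.finish_job())"
```

```text
the job is handed in; nothing more can be done
None
```

I put the blue lid on the blue case and the yellow lid on the yellow case and let go, with both cases standing on the bench; the heights and the last pictures show both lids fully down and level, no other object was touched, and the job was handed in at about 15 s.

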